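Lock the tea drawers with the drop rod

ROBOT

A 6-joint arm with a two-finger parallel gripper is mounted at the origin on the work surface. World frame = base frame: x ahead of the robot, y to its left, z up, the work surface at z = 0. Lengths are in m, angles in rad, forces in N, time in s.
With the tool pointing down it reaches from about 0.4 to 0.825 m from the base axis. Payload 7 kg.
Tool frame: the origin (TCP) lies at the very end of the fingers, on their centre line; the grasp point (between the pads) lies 19 mm behind it; z points along the fingers, y is the direction in which the jaws open and shut (so a half turn about z gives the same grasp; the last joint's range is limited). The gripper opens to 88 mm and grips with 3 to 60 N. Pads are 19 mm wide; open, the fingers measure 130 mm over their backs; the gripper's body (78 mm by 193 mm) begins 47 mm behind the grasp point.
Start: joints at [1.628, 0.359, 0.012, 0, -1.224, -0.288], TCP at [0.154, 0.657, 0.227] pointing down, gripper open.
Joint ranges: [-3.07, 3.07], [-1.43, 2.12], [-1.02, 1.25], [-3.03, 1.67], [-3.05, -0], [-3.03, 3.03]. Speed limits (rad/s): [2.39, 2.39, 3.01, 3.14, 3.14, 3.14].

INTERFACE

Orientations are given as a unit quaternion [w, x, y, z].
In Python, from bench import manip, imaging, ticket gives the robot as it stands. The module is installed in compiled form; this text tells all that it offers.
- The arm moves only by the tool play_rows, never from a script. Its argument "deltas" is text: rows parted by semicolons, each of 7 numbers parted by spaces: the turn, a rotation vector about the tool's x, y, z in degrees, then the shift along the tool's x, y, z in m, then the finger opening in m, from 0 to 0.0876. A call has 1 to 12 rows; each row shifts and turns the commanded pose from where the row before left it, along the tool's axes as they then stand; what a row does not reach is not made up. A row lasts 1/8 s, in which the tool goes at most 62.5 mm and 10.7 degrees, less where a joint would pass 70% of its speed; a pose out of reach is approached as far as the arm can. A call is refused whole if a number of a shift passes 0.0625 or a number of a turn 10.7, either way. A call with a gripper value outside its range is refused whole. The fingers move at their own pace and stop on an object; "newtons" is the grip in N (left out, the last holds). Time passes only in rows, so rows that do not move let the fingers close. It gives the time, the measured TCP pose, the force and the opening at its end, in the units of the state.
- manip.get_obs(): the state, without advancing time (a new reading comes with each control period).
- imaging.capture(name): name is "scene" or "top" or "wrist"; returns a dict with "pixels" (384x512x3 uint8, red, green, blue), "depth" (384x512 float32, m along the optical axis (not along the pixel's ray), 0 where there is no reading), "fx", "fy", "cx", "cy" (pixels), "k1" (the pictures are not rectified: a ray, as slopes to the right and down, at radius r is drawn at 1 + k1 r^2 times it, then the intrinsics apply), "pose" (4x4, takes a point from camera to world coordinates). Camera axes: x right, y down, z forward; pixel columns grow to the right and rows downward; lengths in m; the calibration is good to about 2 mm. A picture is of the moment at which its call begins.
- ticket.hand_in(): hands the job in, once; it reports no verdict.
The state is a dict: "t": time; "joints": joint angles; "dq": joint speeds; "joint_torque": joint torques, N m; "position": TCP position; "tcp_rot": TCP orientation; "force": force on the tool from outside, world axes, zero at the start; "moment": the same for the moment, N m; "opening": finger opening in m.
Only numpy, scipy, OpenCV 4.12 (cv2) and the standard library are available. Lean on these libraries where they do the work, as an engineer would, in place of code of your own. Each camera call takes 0.05 s, during which the arm holds its last target.

TASK

Lock the little three-drawer tea unit for the night: take the steel locking rod out of its wooden block and thread it straight down through the tabs of all three drawers, one after another, into the steel foot, until its collar sits fully home on the top tab, then let go. The drawers stand slightly in or out, so feel for each hole and ease the rod across with light pressure, never forcing it; leave the block and everything else on the counter where it is.

Things in the scene. Friction and masses are not known exactly. Their poses are not given: they have to be found in the camera images.
- unit: Fixed wooden countertop unit, 230 mm wide, 136 mm high, with three shallow drawers. Origin: at counter level on the vertical lock axis, which stands 38 mm in front of the drawer fronts. x points from there into the unit (the fronts face -x), y across its width, z up. The wooden carcass starts at x = 36 mm.
- tabs (a point): On the lock axis, 126 mm up: level of the top tab's upper face. Each drawer front has mid-width a level steel tab 6 mm thick, 50 mm wide (y), reaching about 30 mm past the axis to -x. Upper faces 126, 84, 42 mm above the counter. Each tab has a rectangular hole through it, 14 mm (unit x) by 20 mm (y). The rod must not press on tabs or foot with more than 60 N.
- drawers (a point): Middle of the unit's front, on the fixed body. Each of the 3 drawers has its own play along unit x and stays where left: its hole starts anywhere from 8 mm nearer (-x) to 8 mm farther (+x) than the lock axis, unmeasured, always at y = 0. About 2.5 N slides one drawer: a rod already in a hole drags that drawer along. All holes must be brought over the foot's hole.
- foot (a point): On the lock axis, 18 mm up: centre of the mouth of the hole in the fixed steel foot of the unit. The hole is 14 mm (unit x) by 20 mm (y) and open down to the counter.
- block: Wooden parking block, 66 x 66 mm and 60 mm high, fixed to the counter; the origin is the centre of its underside. In the middle of its top is a 14 mm square hole, 54 mm deep, in which the locking rod stands upright.
- rod_grip (a point): Centre of the square steel handle of the locking rod (about 0.2 kg), half-way up. The handle is 18 x 18 mm, 65 mm tall, faces normal to this frame's x and y; z runs up the rod. Parked, this point is 163.5 mm above the counter; fully home it is also 163.5 mm above the counter, on the unit's lock axis.
- rod_collar (a point): Centre of the underside of the rod's round collar, 26 mm across and 5 mm thick, just below the handle, 37.5 mm below the handle's centre. Home, it lies on the top tab.
- rod_tip (a point): Centre of the lower end of the rod's plain round shaft, 12 mm across, 120 mm long from collar to tip, with only a 1.5 mm chamfer at the end; 157.5 mm below the handle's centre. z up along the rod. Fully home the tip is 6 mm above the counter.
- jar: Low glass jar with steel lid, 60 mm across, 75 mm tall; origin at centre of underside. Bystander.
- glass: Drinking glass, 68 mm across, 100 mm tall; origin at centre of underside. Bystander.
- tonic: Small bottle, 54 mm across, 170 mm tall; origin at centre of underside. Bystander.
- mug: White mug, 80 mm across without its handle, 90 mm tall; origin at centre of underside. Bystander.
- bowl: Small white sugar bowl, 70 mm across, 45 mm tall; origin at centre of underside. Bystander.

How it is judged:
By the outcome, as a careful person would: the job done as asked, in the order asked, and still so for the second after the job is handed in, with the robot touching nothing.
It also fails if it takes over 72 s, if anything falls off the work surface, if the arm or the gripper's body presses on something with over 40 N, if the wrist force passes 120 N, or if a joint passes its speed limit or range.

## Working session

There is one attempt and no reset: what is moved stays moved. The work goes in short steps, Python scripts to look and compute and a tool call to move; the robot and the scene stay as the last step left them, time stands still between calls to the robot, and variables do not carry over. Pictures are saved under pics/ and viewed, and the job is handed in when it is done.

Besides the shell and the picture viewer there is one more tool, called after "Call:" in YAML: its name, and indented under it one key for each argument. play_rows: Moves the arm, as the interface text tells. Its arguments: {"type":"object","properties":{"deltas":{"type":"string"},"newtons":{"type":"number"}},"required":["deltas"]}

```bash
mkdir -p pics; ls
cat > h.py <<'E'
import numpy as np, cv2, json
from bench import manip, imaging, ticket
def save(n,fn,crop=None,sc=1):
    c=imaging.capture(n); im=c['pixels'][:,:,::-1].copy()
    if crop: im=im[crop[1]:crop[3],crop[0]:crop[2]]
    if sc!=1: im=cv2.resize(im,None,fx=sc,fy=sc,interpolation=cv2.INTER_CUBIC)
    cv2.imwrite('pics/'+fn,im); return c
def rays(c,uv):
    uv=np.atleast_2d(np.asarray(uv,float))
    d=np.stack([(uv[:,0]-c['cx'])/c['fx'],(uv[:,1]-c['cy'])/c['fy']],1)
    s=d.copy()
    for _ in range(20):
        s=d/(1+c['k1']*(s**2).sum(1,keepdims=True))
    return s
def onplane(c,uv,z):
    s=rays(c,uv); D=np.c_[s,np.ones(len(s))]@c['pose'][:3,:3].T; o=c['pose'][:3,3]
    t=(z-o[2])/D[:,2]; return o+D*t[:,None]
def cloud(c):
    v,u=np.mgrid[0:384,0:512]; uv=np.c_[u.ravel(),v.ravel()]
    s=rays(c,uv); z=c['depth'].ravel()[:,None]
    P=np.c_[s*z,z]@c['pose'][:3,:3].T+c['pose'][:3,3]
    P[z[:,0]==0]=np.nan
    return P.reshape(384,512,3)
def proj(c,P):
    P=np.atleast_2d(P); q=(P-c['pose'][:3,3])@c['pose'][:3,:3]
    s=q[:,:2]/q[:,2:]; s=s*(1+c['k1']*(s**2).sum(1,keepdims=True))
    return np.c_[s[:,0]*c['fx']+c['cx'],s[:,1]*c['fy']+c['cy']]
E
python3 - <<'E'
from h import *
for n in ['scene','top','wrist']:
    c=save(n,n+'0.png'); print(n,c['fx'],c['k1'],np.round(c['pose'],3).tolist())
    np.savez(n+'0.npz',**c)
o=manip.get_obs(); print({k:np.round(v,4).tolist() for k,v in o.items()})
E
```

```text
pics
scene 402.2534138617644 -0.128126461939684 [[0.515, 0.666, -0.539, 1.069], [0.857, -0.409, 0.313, -0.34], [-0.012, -0.623, -0.782, 0.888], [0.0, 0.0, 0.0, 1.0]]
top 432.47093932025945 -0.15377252287707074 [[0.021, -0.997, 0.074, 0.43], [-1.0, -0.021, -0.004, -0.044], [0.006, -0.074, -0.997, 1.46], [0.0, 0.0, 0.0, 1.0]]
wrist 317.13376298428255 -0.02076216795281792 [[-0.228, -0.935, -0.273, 0.227], [-0.974, 0.219, 0.063, 0.639], [0.001, 0.28, -0.96, 0.384], [0.0, 0.0, 0.0, 1.0]]
{'t': 0.15, 'joints': [1.6281, 0.3592, 0.0113, -0.0002, -1.2241, -0.2881], 'dq': [0.0003, -0.0004, 0.0024, 0.0027, -0.0003, -0.0017], 'joint_torque': [-0.0009, -58.3277, 29.3292, 7.0013, 0.0088, -0.0001], 'position': [0.1544, 0.6567, 0.2259], 'tcp_rot': [0.0006, 0.9933, -0.1152, -0.0], 'force': [0.0523, -0.2599, 0.4655], 'moment': [0.0709, 0.0704, -0.0279], 'opening': 0.0876}
```

View pics/scene0.png

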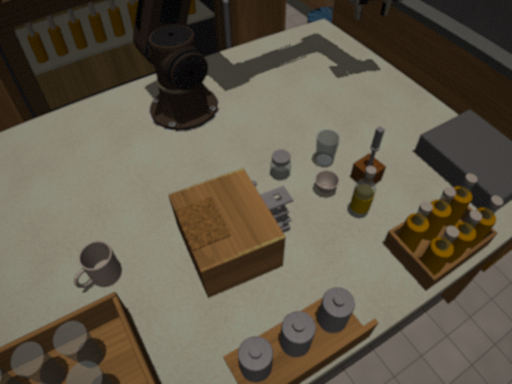

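View pics/top0.png

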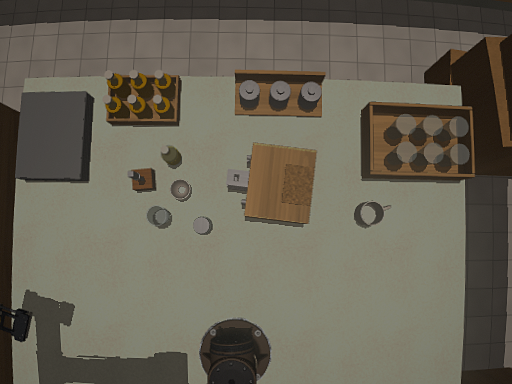

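View pics/wrist0.png

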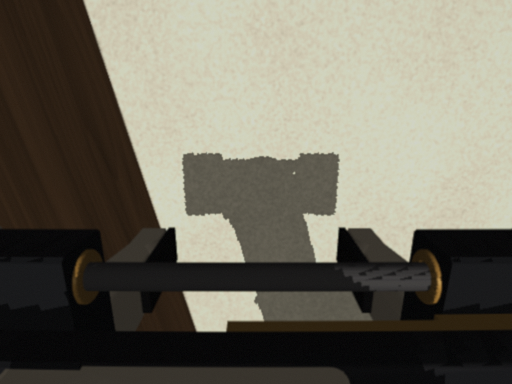

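Scene and top views: the unit is at top (283,183) with its tabs at (237,180). The block and rod are at top (143,180). The bystanders in between are the bottle (170,155), bowl (181,189), glass (159,216) and jar (202,225). I'll zoom in to measure.

Run:
```python
from h import *
import numpy as np
def ld(n): return dict(np.load(n+'0.npz'))
t=ld('top'); s=ld('scene')
a=cv2.resize(t['pixels'][140:240,110:260,::-1],None,fx=5,fy=5,interpolation=cv2.INTER_CUBIC); cv2.imwrite('pics/topz.png',np.clip(a*1.5,0,255).astype('uint8'))
a=cv2.resize(s['pixels'][110:250,230:410,::-1],None,fx=4.4,fy=4.2,interpolation=cv2.INTER_CUBIC); a=cv2.resize(s['pixels'][110:250,230:410,::-1],None,fx=4.2,fy=4.2,interpolation=cv2.INTER_CUBIC); cv2.imwrite('pics/scz.png',np.clip(a*1.5,0,255).astype('uint8'))
for nm,c in(('top',t),('scene',s)):
    P=cloud(c); np.save(nm+'P.npy',P)
    z=P[...,2]; x=P[...,0]; y=P[...,1]
    # unit top at z .136
    m=(abs(z-.136)<.006)&(x>.2)&(x<.8)&(y>-.4)&(y<.1)
    m=cv2.morphologyEx(m.astype('uint8'),cv2.MORPH_OPEN,np.ones((5,5)))
    n,l,st,ce=cv2.connectedComponentsWithStats(m)
    for i in range(1,n):
        if st[i,4]<200: continue
        Q=P[l==i]; r=cv2.minAreaRect(Q[:,:2].astype('float32')*1000); print(nm,'unit',st[i],r, np.median(Q[:,2]))
    m=(z>.16)&(z<.21)&(x>.3)&(x<.8)&(y>.0)&(y<.4)
    Q=P[m]; print(nm,'high',len(Q),Q.mean(0) if len(Q) else '')
    v,u=np.where(m); print(np.c_[u,v,(Q*1000).round()][:60].astype(int).tolist())
```

```text
top unit [ 248  144   38   46 1121] ((611.8339233398438, -90.51451110839844), (112.21662902832031, 143.61489868164062), 88.22775268554688) 0.13688342654896024
top unit [281 147  27  19 358] ((647.6292114257812, -173.63836669921875), (79.28468322753906, 56.11213302612305), 87.69292449951172) 0.13701488046166532
top unit [ 245  189   66   33 1191] ((496.1567687988281, -126.18850708007812), (199.6365203857422, 92.12734985351562), 84.24264526367188) 0.13701313854522623
top high 143 [0.6521481  0.2755715  0.17899885]
[[129, 102, 798, 337, 184], [130, 102, 797, 333, 186], [131, 102, 799, 332, 178], [132, 102, 798, 328, 183], [133, 102, 799, 326, 179], [134, 102, 797, 320, 187], [155, 102, 798, 255, 186], [156, 102, 798, 253, 184], [157, 102, 800, 251, 179], [158, 102, 799, 247, 180], [159, 102, 800, 244, 180], [160, 102, 800, 241, 179], [129, 103, 800, 342, 167], [130, 103, 795, 334, 182], [131, 103, 795, 331, 181], [132, 103, 796, 328, 181], [133, 103, 797, 326, 177], [134, 103, 798, 324, 173], [135, 103, 798, 321, 174], [155, 103, 798, 258, 172], [156, 103, 798, 255, 173], [157, 103, 797
[... 2170 characters left out ...]
381, 131, 585, 313, 194], [382, 131, 584, 318, 191], [383, 131, 583, 323, 188], [375, 132, 572, 306, 184], [376, 132, 574, 308, 185], [377, 132, 578, 307, 188], [378, 132, 578, 311, 187], [379, 132, 584, 307, 193], [380, 132, 584, 311, 191], [382, 132, 584, 318, 188], [383, 132, 584, 322, 186], [375, 133, 572, 307, 180], [376, 133, 575, 308, 182], [377, 133, 577, 309, 184], [378, 133, 579, 311, 184], [379, 133, 585, 307, 191], [380, 133, 586, 310, 190], [381, 133, 587, 312, 189], [382, 133, 586, 318, 186], [374, 134, 569, 308, 174], [375, 134, 574, 306, 178], [376, 134, 575, 308, 179], [377, 134, 577, 310, 180], [378, 134, 581, 309, 183], [379, 134, 585, 308, 187], [380, 134, 587, 309, 188]]
```

View pics/topz.png

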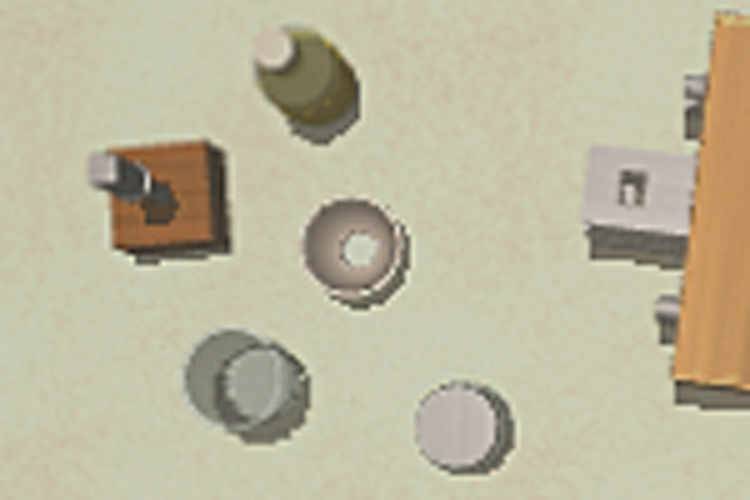

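View pics/scz.png

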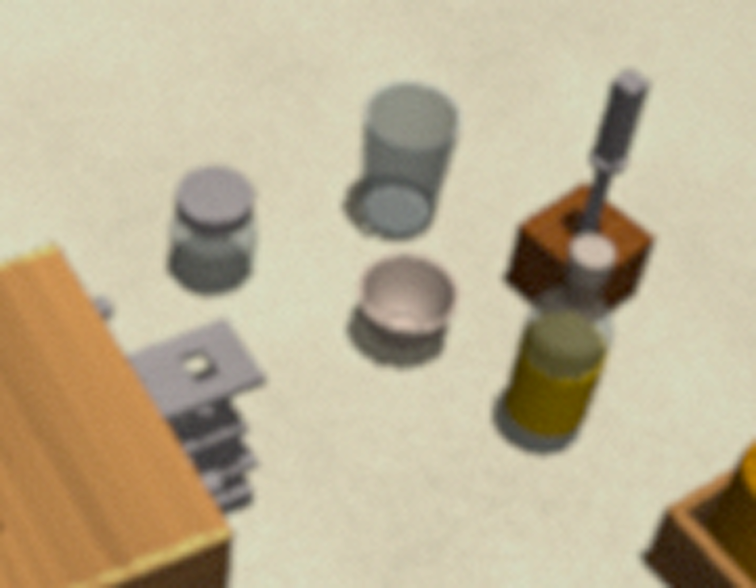

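Run:
```python
from h import *
t=dict(np.load('top0.npz')); s=dict(np.load('scene0.npz'))
for nm,c,roi in (('top',t,(105,130,330,240)),('scene',s,(160,110,400,300))):
    hsv=cv2.cvtColor(c['pixels'],cv2.COLOR_RGB2HSV).astype(int)
    P=np.load(nm+'P.npy')
    x0,y0,x1,y1=roi
    R=np.zeros((384,512),bool); R[y0:y1,x0:x1]=1
    # block top : depth near .06 and around
    for lab,zz,tol,box in (('block',.06,.006,(.5,.65,.2,.36)),('unit',.136,.007,(.4,.75,-.3,.02)),('toptab',.126,.005,(.5,.65,-.035,.08))):
        m=R&(abs(P[...,2]-zz)<tol)&(P[...,0]>box[0])&(P[...,0]<box[1])&(P[...,1]>box[2])&(P[...,1]<box[3])
        if lab!='toptab': m&=(hsv[...,1]>90)
        else: m&=(hsv[...,1]<60)
        m=cv2.morphologyEx(m.astype('uint8'),cv2.MORPH_CLOSE,np.ones((7,7)))
        cs,_=cv2.findContours(m,cv2.RETR_EXTERNAL,cv2.CHAIN_APPROX_NONE)
        if not cs: continue
        k=max(cs,key=cv2.contourArea)[:,0,:]
        Q=onplane(c,k,zz)[:,:2]*1000
        (cx,cy),(w,h),a=cv2.minAreaRect(Q.astype('float32'))
        print(nm,lab,len(k),np.round([cx,cy,w,h,a],1))
    print(nm)
```

```text
top block 82 [575.6 317.1  65.2  66.7   5.9]
top unit 269 [ 564.4 -132.1  198.1  229.7   84.3]
top toptab 70 [578.    0.6  67.4  49.9  84.1]
top
scene block 84 [579.8 312.3  67.4  69.4   5.4]
scene unit 305 [ 568.9 -134.4  200.8  232.2   84.1]
scene toptab 74 [580.4   1.7  65.1  53.9  84.1]
scene
```

Call:
play_rows:
  deltas: "0 0 -7.4 0 0 0 0.0876;0 0 0 0.0455 0.0298 -0.003 0.0876;0 0 0 0.0455 0.0298 -0.003 0.0876;0 0 0 0.0455 0.0298 -0.003 0.0876;0 0 0 0.0455 0.0298 -0.003 0.0876;0 0 0 0.0455 0.0298 -0.003 0.0876;0 0 0 0.0455 0.0298 -0.003 0.0876;0 0 0 0.0455 0.0298 -0.003 0.0876;0 0 0 0.0455 0.0298 -0.003 0.0876;0 0 0 0.0455 0.0298 -0.003 0.0876;0 0 0 0.0455 0.0298 -0.003 0.0876;0 0 0 0 0 0 0.0876"

```text
t: 1.65
position: [0.5791, 0.3117, 0.2559]
tcp_rot: [0.001, 0.999, -0.053, -0.0]
force: [0.3, -0.0, 0.1]
opening: 0.0873
```

Run:
```python
from h import *
c=save('wrist','w1.png',sc=1.5); np.savez('wrist1.npz',**c)
o=manip.get_obs(); print({k:np.round(o[k],4).tolist() for k in ('t','position','tcp_rot','force')})
```

```text
{'t': 1.7, 'position': [0.5778, 0.3129, 0.2558], 'tcp_rot': [0.0004, 0.9986, -0.0524, -0.0004], 'force': [-0.9138, 0.9317, 0.0831]}
```

View pics/w1.png

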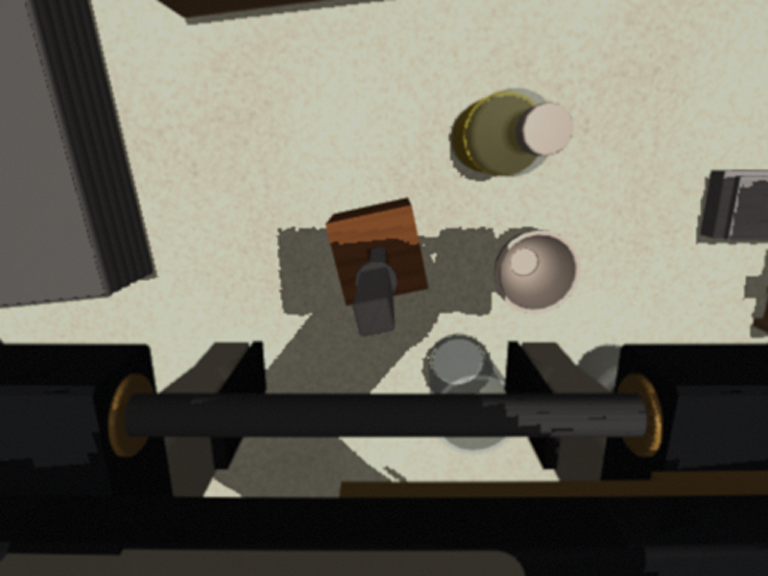

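Run:
```python
from h import *
c=dict(np.load('wrist1.npz'))
a=c['pixels'][125:235,205:300,::-1].astype(float)
a=np.clip((a/255)**.5*300,0,255).astype('uint8')
cv2.imwrite('pics/w1z.png',cv2.resize(a,None,fx=5,fy=5,interpolation=cv2.INTER_NEAREST))
P=cloud(c); p=P[125:235,205:300].reshape(-1,3)
for z0,z1 in ((.19,.202),(.135,.19),(.12,.133),(.055,.066)):
    m=(p[:,2]>z0)&(p[:,2]<z1)&(abs(p[:,0]-.577)<.06)&(abs(p[:,1]-.315)<.06)
    q=p[m]; 
    if len(q)<4: print(z0,len(q)); continue
    r=cv2.minAreaRect((q[:,:2]*1000).astype('float32')); print(z0,len(q),np.round(q.mean(0)*1000,1),np.round(r[0],1),np.round(r[1],1),r[2])
```

```text
0.19 600 [576.6 317.1 195.6] [575.7 317.4] [17.8 18.2] 6.34771728515625
0.135 428 [583.2 316.4 165.1] [580.7 313.9] [23.2 11.4] 54.91450881958008
0.12 155 [581.9 314.9 130.8] [579.6 315.8] [25.3 16.6] 72.3981704711914
0.055 2582 [581.6 316.2  60.1] [575.5 317.5] [66.1 66.2] 6.302056312561035
```

View pics/w1z.png

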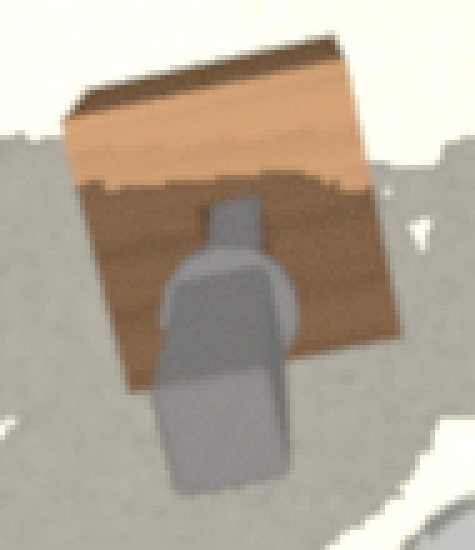

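Call:
play_rows:
  deltas: "0 0 -6.15 0 0 0 0.0876;0 0 -6.15 0 0 0 0.0876;0 0 0 0 0 0 0.0876"

```text
t: 2.08
position: [0.576, 0.3152, 0.2564]
tcp_rot: [0.0, 0.998, 0.057, -0.0]
force: [0.0, -0.3, -0.6]
opening: 0.0879
```

```bash
cat > m.py <<'E'
from h import *
import sys
from scipy.spatial.transform import Rotation as R
def st():
    o=manip.get_obs(); q=o['tcp_rot']; r=R.from_quat([q[1],q[2],q[3],q[0]]).as_matrix()
    print('t',round(o['t'],2),'p',np.round(np.array(o['position'])*1000,1),'F',np.round(o['force'],1),'op',round(o['opening']*1000,1),'yawx',round(np.degrees(np.arctan2(r[1,0],r[0,0])),2),'zaxis',np.round(r[:,2],4))
    return o,r
if len(sys.argv)>1:
    o,r=st(); d=np.array([float(v) for v in sys.argv[1:4]])-np.array(o['position'])
    print('tool delta',np.round(r.T@d*1000,1))
E
python3 m.py 0.5757 0.3174 0.1485; python3 m.py 0.5757 0.3174 0.1485
```

```text
t 2.08 p [576.  315.2 256.4] F [ 0.  -0.3 -0.6] op 87.9 yawx 6.5 zaxis [-4.e-04 -1.e-04 -1.e+00]
tool delta [ -0.   -2.2 107.9]
t 2.08 p [576.  315.2 256.4] F [ 0.  -0.3 -0.6] op 87.9 yawx 6.5 zaxis [-4.e-04 -1.e-04 -1.e+00]
tool delta [ -0.   -2.2 107.9]
```

Call:
play_rows:
  deltas: "0 0 0 0 -0.0022 0.036 0.0876;0 0 0 0 0 0.036 0.0876;0 0 0 0 0 0.036 0.0876;0 0 0 0 0 0 0.0876;0 0 0 0 0 0 0.0876"

```text
t: 2.7
position: [0.5771, 0.3174, 0.1501]
tcp_rot: [-0.0, 0.998, 0.056, 0.001]
force: [0.3, -0.4, 0.7]
opening: 0.0875
```

```bash
python3 m.py 0.5757 0.3174 0.1485; python3 -c "
from h import *
c=save('wrist','w2.png')"
```

```text
t 2.7 p [577.1 317.4 150.1] F [ 0.3 -0.4  0.7] op 87.5 yawx 6.47 zaxis [ 1.5e-03  6.0e-04 -1.0e+00]
tool delta [-1.4 -0.2  1.6]
```

View pics/w2.png

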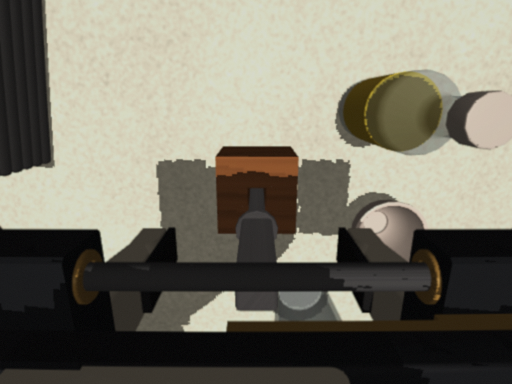

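The handle is centred between the fingers at column 256 and square to them, so I'm closing.

Call:
play_rows:
  deltas: "0 0 0 0 0 0 0.04;0 0 0 0 0 0 0.015;0 0 0 0 0 0 0.01;0 0 0 0 0 0 0.01;0 0 0 0 0 0 0.01"
  newtons: 55

```text
t: 3.38
position: [0.5766, 0.3166, 0.1485]
tcp_rot: [0.0, 0.998, 0.056, -0.0]
force: [0.2, -0.1, -0.6]
opening: 0.0432
```

```bash
python3 m.py 0.5757 0.3174 0.1485
```

```text
t 3.38 p [576.6 316.6 148.5] F [ 0.2 -0.1 -0.6] op 43.2 yawx 6.47 zaxis [-0.e+00 -1.e-04 -1.e+00]
tool delta [-0.8 -0.9  0. ]
```

Call:
play_rows:
  deltas: "0 0 0 0 0 0 0.01;0 0 0 0 0 0 0.01;0 0 0 0 0 0 0.01;0 0 0 0 0 0 0.01;0 0 0 0 0 0 0.01;0 0 0 0 0 0 0.01"
  newtons: 55

```text
t: 4.12
position: [0.5766, 0.3166, 0.1485]
tcp_rot: [0.0, 0.998, 0.056, -0.0]
force: [0.2, -0.7, -1.7]
opening: 0.0176
```

```bash
python3 m.py 0.5757 0.3174 0.1485
```

```text
t 4.12 p [576.6 316.6 148.5] F [ 0.2 -0.7 -1.7] op 17.6 yawx 6.47 zaxis [-0.e+00 -1.e-04 -1.e+00]
tool delta [-0.8 -0.9  0. ]
```

Call:
play_rows:
  deltas: "0 0 0 0 0 -0.005 0.01;0 0 0 0 0 -0.01 0.01;0 0 0 0 0 -0.015 0.01;0 0 0 0 0 -0.02 0.01;0 0 0 0 0 -0.02 0.01;0 0 0 0 0 -0.02 0.01;0 0 0 0 0 -0.02 0.01;0 0 0 0 0 -0.02 0.01;0 0 0 0 0 -0.015 0.01;0 0 0 0 0 0 0.01"

```text
t: 5.38
position: [0.577, 0.317, 0.2954]
tcp_rot: [-0.001, 0.998, 0.056, 0.001]
force: [-1.1, -0.1, -2.9]
opening: 0.0179
```

```bash
python3 m.py 0.579 0.08 0.2935; python3 -c "
from h import *
c=save('wrist','w3.png')
c=save('scene','s3.png',crop=(150,80,410,260),sc=3)"
```

```text
t 5.38 p [577.  317.  295.4] F [-1.1 -0.1 -2.9] op 17.9 yawx 6.48 zaxis [ 0.0022  0.0019 -1.    ]
tool delta [-24.8 235.7   1.4]
```

View pics/w3.png

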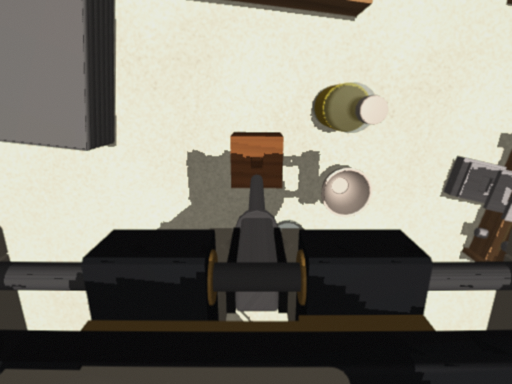

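View pics/s3.png

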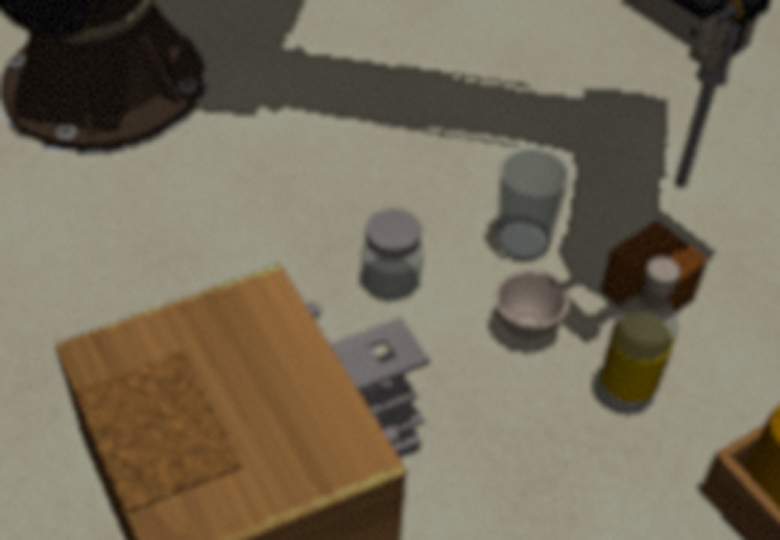

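Rod out of the block, vertical and clear. I'm carrying it towards the unit and stopping short so the wrist camera can see the tabs.

Call:
play_rows:
  deltas: "0 0 0 -0.003 0.025 0 0.01;0 0 0 -0.005 0.045 0 0.01;0 0 0 -0.005 0.045 0 0.01;0 0 0 -0.005 0.045 0 0.01;0 0 0 -0.004 0.045 0 0.01;0 0 0 -0.003 0.03 0 0.01;0 0 6.1 0 0 0 0.01;0 0 6.1 0 0 0 0.01;0 0 0 0 0 0 0.01;0 0 0 0 0 0 0.01"

```text
t: 6.72
position: [0.578, 0.08, 0.2932]
tcp_rot: [0.0, 0.999, -0.049, -0.0]
force: [0.1, 1.1, -2.1]
opening: 0.0178
```

```bash
python3 m.py 0.579 0.08 0.2935; python3 -c "
from h import *
c=save('wrist','w4.png',sc=1.5);np.savez('wrist4.npz',**c)"; python3 m.py 0.579 0.08 0.2935
```

```text
t 6.72 p [578.   80.  293.2] F [ 0.1  1.1 -2.1] op 17.8 yawx -5.6 zaxis [-6.e-04 -3.e-04 -1.e+00]
tool delta [ 1.  -0.1 -0.3]
t 6.78 p [578.   80.1 293.3] F [-0.2 -0.4 -3.5] op 18.0 yawx -5.62 zaxis [-5.e-04 -2.e-04 -1.e+00]
tool delta [ 1.  -0.  -0.2]
```

View pics/w4.png

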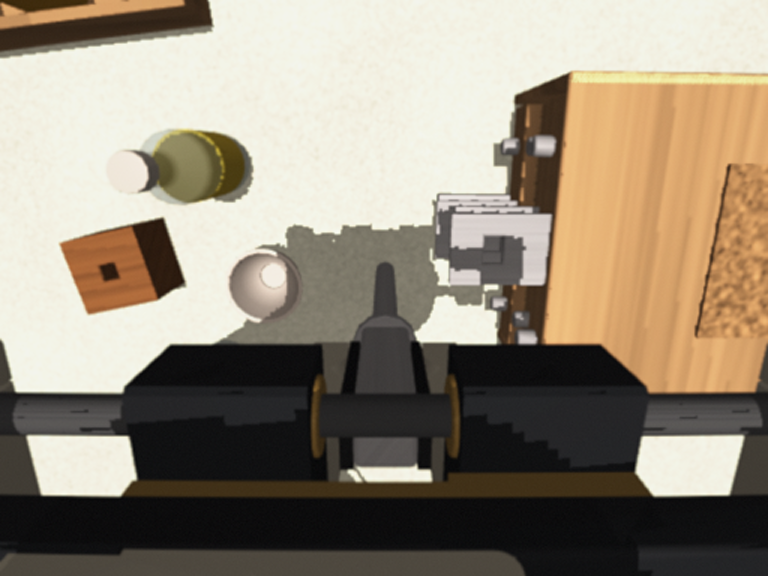

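Run:
```python
from h import *
c=dict(np.load('wrist4.npz'))
a=c['pixels'][115:235,275:385,::-1].astype(float)
a=np.clip((a/255)**.5*280,0,255).astype('uint8')
cv2.imwrite('pics/w4z.png',cv2.resize(a,None,fx=5,fy=5,interpolation=cv2.INTER_NEAREST))
P=cloud(c)
th=np.radians(84.2); ux=-np.array([np.cos(th),np.sin(th)]); uy=np.array([np.sin(th),-np.cos(th)])
# carcass top front edge, plane
p=P.reshape(-1,3)
m=(abs(p[:,2]-.136)<.004)&(p[:,1]<0.0)&(p[:,0]>.4)
q=p[m][:,:2]; print(len(q), 'front edge ux', np.percentile(q@ux,[0,.2,.5,1])*1000,'uy',np.percentile(q@uy,[0,.5,99.5,100])*1000)
for z in (.126,.084,.042,.018):
    m=(abs(p[:,2]-z)<.004)&(abs(p[:,0]-.58)<.05)&(p[:,1]<.07)&(p[:,1]>-.05)
    q=p[m]; print(z,len(q),np.median(q[:,2]), 'ux',np.percentile(q[:,:2]@ux,[0,1,5,99])*1000,'uy',np.percentile(q[:,:2]@uy,[0,2,98,100])*1000)
```

```text
28142 front edge ux [-25.64210576 -24.693557   -24.25193613 -23.84557065] uy [469.97043923 472.47596383 688.49850679 689.93179383]
0.126 3079 0.12607685583374978 ux [-92.3859067  -92.10451866 -89.37855228 -23.66804707] uy [530.48390708 549.63654874 607.47920196 629.95287112]
0.084 334 0.08396310745685717 ux [-83.75721067 -83.04584928 -79.36519973 -19.90868829] uy [555.78412956 556.36604399 599.03881577 599.19530909]
0.042 687 0.0421047136939533 ux [-93.712007   -93.47842939 -92.73892683 -25.03136913] uy [550.10058522 551.74093198 620.84748523 630.32341012]
0.018 221 0.018086294667286784 ux [-89.61054215 -89.28906158 -86.03085602 -24.94180382] uy [597.26585495 597.58805131 626.98591809 629.61641462]
```

View pics/w4z.png

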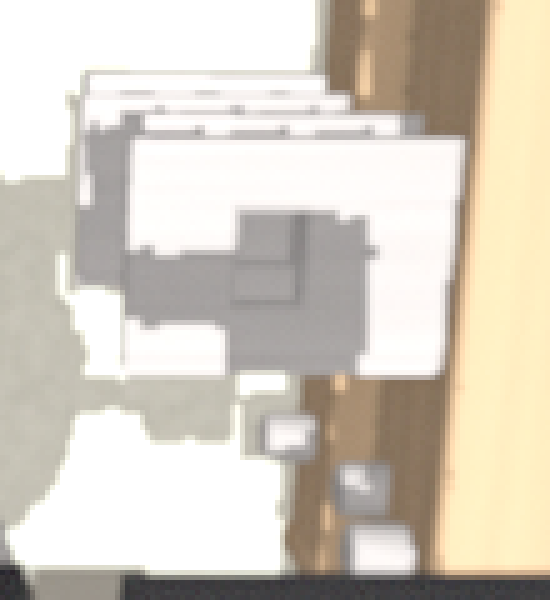

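Run:
```python
from h import *
c=dict(np.load('wrist4.npz'))
th=np.radians(84.2); ux=-np.array([np.cos(th),np.sin(th)]); uy=np.array([np.sin(th),-np.cos(th)])
def U(q): return np.round(np.c_[q[:,:2]@ux,q[:,:2]@uy]*1000,1)
q=onplane(c,[(321.8,156.7),(336,156.7),(321,175.3),(334.8,175.3)],.126); print('hole1',U(q).tolist(),U(q).mean(0))
# tab1 outline
q=onplane(c,[(301,142.4),(368,142.4),(299.5,189.8),(363,189.8)],.126); print('tab1',U(q).tolist())
t=np.array([[.578,.080,0]]); print('tcp',U(t))
# tip: depth pixels with z .13-.17 near tcp
P=cloud(c); p=P.reshape(-1,3)
m=(np.hypot(p[:,0]-.578,p[:,1]-.08)<.03)
for z in np.arange(.15,.27,.01):
    k=m&(abs(p[:,2]-z)<.005); 
    if k.sum()>3: print(round(z,3),k.sum(),U(p[k]).mean(0).round(1), np.ptp(U(p[k]),0).round(1), U(p[k]).min(0))
for r in range(132,146):
    row=P[r,285:345]; print(r,[(round(v[2]*1000),round(float(v[:2]@ux*1000),1)) for v in row[:24:3]])
```

```text
hole1 [[-70.0, 584.5], [-55.3, 584.5], [-69.6, 564.7], [-55.1, 564.7]] [-62.5 574.6]
tab1 [[-92.3, 599.1], [-23.4, 599.6], [-91.7, 548.6], [-23.6, 549.0]]
tcp [[-138.  567.]]
0.15 5 [-135.8  570.7] [6.8 1.9] [-140.1  569.4]
0.16 32 [-138.5  570.2] [11.4  6.1] [-143.8  565.7]
0.17 31 [-137.6  570.6] [11.  5.] [-143.6  566.8]
0.18 38 [-138.2  570.4] [11.6  5.6] [-143.5  566.4]
0.19 39 [-137.6  570.5] [11.2  5.1] [-143.2  566.9]
0.2 44 [-137.8  570.6] [10.9  4.7] [-143.1  567.3]
0.21 52 [-138.   570.6] [11.3  5.8] [-143.7  566.3]
0.22 54 [-137.6  570.4] [11.6  6.1] [-143.4  565.9]
0.23 64 [-137.7  570.6] [11.2  5.5] [-143.2  566.8]
0.24 69 [-137.6  570.7] [11.5  6.1] [-143.7  566.1]
0.25 41 [-137.9  571.2] [9.6 2.9] [-142.8  569.2]
0.27 93 [-138.4  576.1] [24.7 10.8] [-150.   568.3]
132 [(1, -97.8), (1, -93.6), (1, -89.4), (18, -87.1), (19, -83.2), (19, -79.2), (16, -74.8), (18, -70.9)]Traceback (most recent call last):
  File "<stdin>", line 16, in <module>
ValueError: cannot convert float NaN to integer
```

Call:
play_rows:
  deltas: "0 0 0 0.0024 0.025 0 0.01;0 0 0 0.0024 0.025 0 0.01;0 0 0 0.0025 0.0255 0 0.01;0 0 0 0 0 0.018 0.01;0 0 0 0 0 0 0.01;0 0 0 0 0 0 0.01"

```text
t: 7.52
position: [0.5782, 0.0047, 0.2761]
tcp_rot: [0.0, 0.999, -0.049, 0.0]
force: [0.1, 0.4, -2.7]
opening: 0.0179
```

```bash
cat > u.py <<'E'
from h import *
import sys
th=np.radians(84.2); ux=-np.array([np.cos(th),np.sin(th)]); uy=np.array([np.sin(th),-np.cos(th)])
o=manip.get_obs(); p=np.array(o['position']); f=np.array(o['force'])
print('t %.2f ux %.1f uy %.1f tip z %.1f | Fx %.1f Fy %.1f Fz %.1f op %.1f'%(o['t'],p[:2]@ux*1000,p[:2]@uy*1000,p[2]*1000-142.5,f[:2]@ux,f[:2]@uy,f[2],o['opening']*1000), np.round(o['moment'],2))
if len(sys.argv)>1:
    c=save('wrist',sys.argv[1]+'_.png'); np.savez('last.npz',**c)
    a=c['pixels'][100:240,190:330,::-1].astype(float)
    a=np.clip((a/255)**.5*280,0,255).astype('uint8')
    cv2.imwrite('pics/'+sys.argv[1]+'.png',cv2.resize(a,None,fx=4,fy=4,interpolation=cv2.INTER_CUBIC))
E
python3 u.py w5
```

```text
t 7.53 ux -63.1 uy 574.8 tip z 133.6 | Fx -0.4 Fy 0.0 Fz -2.7 op 17.9 [ 0.08 -0.06 -0.01]
```

View pics/w5.png

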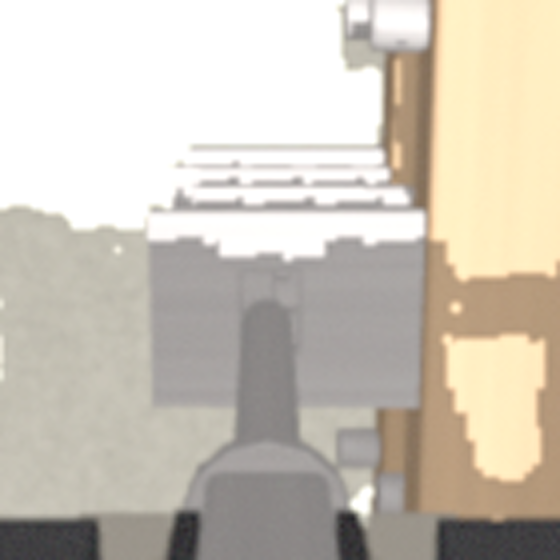

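Call:
play_rows:
  deltas: "0 0 0 0 0.0005 0.003 0.01;0 0 0 0 0 0.003 0.01;0 0 0 0 0 0.0015 0.01;0 0 0 0 0 0.0015 0.01;0 0 0 0 0 0.0015 0.01;0 0 0 0 0 0 0.01"

```text
t: 8.32
position: [0.5779, 0.0039, 0.2649]
tcp_rot: [0.0, 0.999, -0.05, -0.0]
force: [-0.3, 0.1, -2.7]
opening: 0.0177
```

```bash
python3 u.py w6
```

```text
t 8.32 ux -62.3 uy 574.5 tip z 122.4 | Fx -0.1 Fy -0.3 Fz -2.7 op 17.7 [-0.02 -0.01 -0.02]
```

View pics/w6.png

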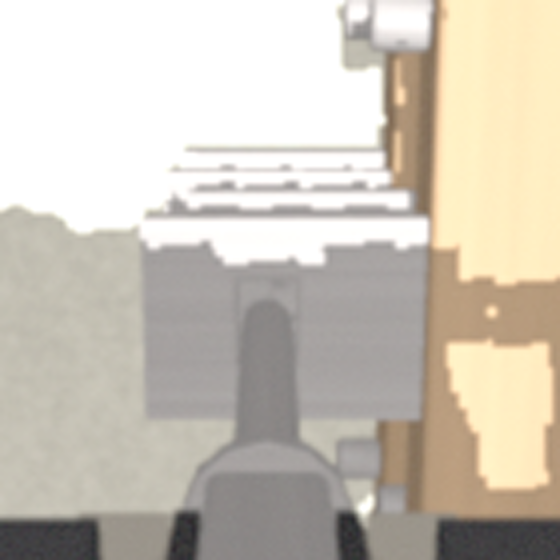

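Call:
play_rows:
  deltas: "0 0 0 0 0 0.006 0.01;0 0 0 0 0 0.008 0.01;0 0 0 0 0 0.008 0.01;0 0 0 0 0 0.006 0.01;0 0 0 0 0 0.004 0.01;0 0 0 0 0 0 0.01"

```text
t: 9.12
position: [0.5778, 0.0039, 0.2327]
tcp_rot: [0.0, 0.999, -0.05, -0.0]
force: [0.4, 0.1, -1.9]
opening: 0.0175
```

```bash
python3 u.py w7
python3 - <<'E'
from h import *
th=np.radians(84.2); ux=-np.array([np.cos(th),np.sin(th)]); uy=np.array([np.sin(th),-np.cos(th)])
c=dict(np.load('last.npz')); P=cloud(c)
for z in (.126,.084,.042,.018):
    for r in range(130,160):
        row=P[r]; m=(abs(row[:,2]-z)<.004)&(row[:,1]>-.02)&(row[:,1]<.06)&(abs(row[:,0]-.585)<.05)
        if m.sum()>5:
            a=row[m][:,:2]@ux*1000; print(z,r,m.sum(),a.min().round(1),a.max().round(1),(row[m][:,:2]@uy*1000).mean().round(1))
E
```

```text
t 9.12 ux -62.3 uy 574.4 tip z 90.2 | Fx -0.2 Fy 0.3 Fz -1.9 op 17.5 [-0.02 -0.01  0.02]
0.084 152 41 -83.2 -40.9 599.1
0.084 153 44 -83.0 -41.2 598.6
0.084 154 44 -83.0 -41.2 597.7
0.084 155 44 -83.2 -41.1 596.6
0.084 156 44 -83.1 -41.0 595.6
0.084 157 43 -83.0 -40.9 594.7
0.084 158 44 -83.1 -41.1 593.7
0.084 159 43 -83.2 -41.2 592.7
0.042 146 46 -92.5 -41.6 599.1
0.042 147 48 -93.5 -41.7 598.3
0.042 148 49 -93.4 -40.6 597.2
0.042 149 48 -92.4 -40.6 596.1
0.042 150 46 -92.5 -40.5 595.0
0.042 151 47 -92.4 -40.6 593.9
0.042 152 6 -92.6 -87.0 592.8
0.042 153 6 -92.6 -87.0 591.6
0.042 154 6 -92.6 -87.1 590.4
0.042 155 6 -92.5 -87.1 589.4
0.042 156 6 -92.7 -87.1 588.3
0.042 157 6 -92.6 -87.1 587.1
0.042 158 6 -92.8 -87.1 585.9
0.042 159 6 -92.8 -87.1 584.9
0.018 141 41 -88.5 -41.7 601.8
0.018 142 41 -88.5 -41.5 600.7
0.018 143 41 -88.4 -41.5 599.5
0.018 144 41 -88.5 -41.6 598.3
0.018 145 41 -88.6 -41.6 597.2
```

View pics/w7.png

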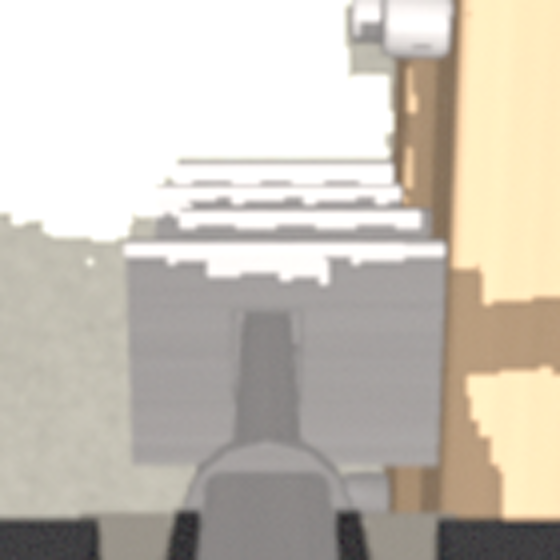

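Call:
play_rows:
  deltas: "0 0 0 0 0.0015 0 0.01;0 0 0 0 0.0015 0 0.01;0 0 0 0 0.0015 0 0.01;0 0 0 0 0.0015 0 0.01;0 0 0 0 0.0015 0 0.01;0 0 0 0 0.0012 0 0.01;0 0 0 0 0 0 0.01"

```text
t: 10.05
position: [0.5772, -0.0048, 0.2332]
tcp_rot: [0.0, 0.999, -0.05, 0.0]
force: [1.3, 2.0, -0.8]
opening: 0.0173
```

```bash
python3 u.py w8
python3 - <<'E'
from h import *
th=np.radians(84.2); ux=-np.array([np.cos(th),np.sin(th)]); uy=np.array([np.sin(th),-np.cos(th)])
c=dict(np.load('last.npz')); P=cloud(c)
p=P.reshape(-1,3)
for z in (.126,.084,.042):
    m=(abs(p[:,2]-z)<.004)&(p[:,1]>-.02)&(p[:,1]<.06)&(p[:,:2]@uy>.592)&(p[:,:2]@uy<.602); a=p[m][:,:2]@ux*1000; print(z,np.percentile(a,[0,1,2,3]).round(1))
s=p[(abs(p[:,2]-.16)<.03)&(abs(p[:,:2]@uy-.574)<.012)]
for z in np.arange(.132,.19,.01):
    k=s[abs(s[:,2]-z)<.005]
    if len(k)>3:
        a=k[:,:2]@ux*1000; print('shaft',round(z,3),len(k),np.round([a.min(),a.max(),(a.min()+a.max())/2],1))
E
```

```text
t 10.05 ux -53.5 uy 574.7 tip z 90.7 | Fx -2.1 Fy 1.1 Fz -0.8 op 17.3 [ 0.98 -0.3   0.05]
0.126 [-84.5 -84.3 -83.7 -83.5]
0.084 [-83.2 -83.1 -82.8 -82.1]
0.042 [-92.6 -92.6 -92.5 -91.5]
shaft 0.132 3305 [-58.8 155.7  48.5]
shaft 0.142 2790 [-59.4 164.7  52.7]
shaft 0.152 52 [-59.2 -48.  -53.6]
shaft 0.162 60 [-59.  -47.5 -53.2]
shaft 0.172 64 [-59.3 -47.7 -53.5]
shaft 0.182 67 [-59.3 -47.9 -53.6]
```

View pics/w8.png

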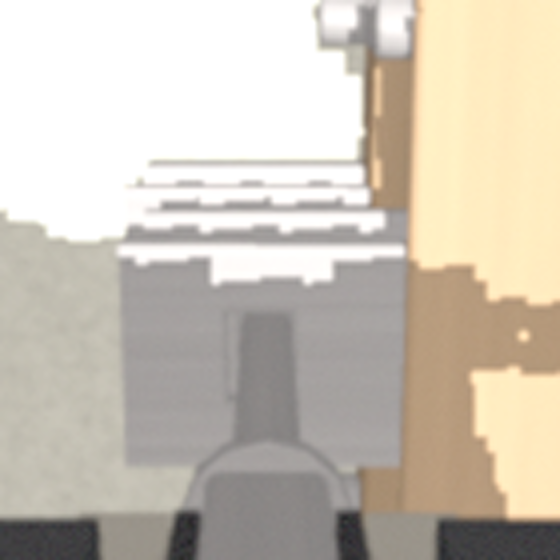

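Call:
play_rows:
  deltas: "0 0 0 0 0 0.003 0.01;0 0 0 0 0 0.002 0.01;0 0 0 0 0 0.0015 0.01;0 0 0 0 0 0.0015 0.01;0 0 0 0 0 0.001 0.01;0 0 0 0 0 0 0.01"

```text
t: 10.85
position: [0.577, -0.0048, 0.2239]
tcp_rot: [0.0, 0.999, -0.05, -0.0]
force: [0.2, 1.0, -1.9]
opening: 0.0181
```

```bash
python3 u.py
```

```text
t 10.85 ux -53.6 uy 574.5 tip z 81.4 | Fx -1.0 Fy 0.0 Fz -1.9 op 18.1 [ 0.64 -0.22  0.02]
```

Call:
play_rows:
  deltas: "0 0 0 0 0 0.0015 0.01;0 0 0 0 0 0.0015 0.01;0 0 0 0 0 0.002 0.01;0 0 0 0 0 0 0.01"

```text
t: 11.35
position: [0.577, -0.0047, 0.2188]
tcp_rot: [0.0, 0.999, -0.05, -0.0]
force: [0.9, 0.5, -3.5]
opening: 0.0174
```

```bash
python3 u.py w9
```

```text
t 11.35 ux -53.6 uy 574.5 tip z 76.3 | Fx -0.6 Fy 0.8 Fz -3.5 op 17.4 [ 0.58 -0.15 -0.02]
```

View pics/w9.png

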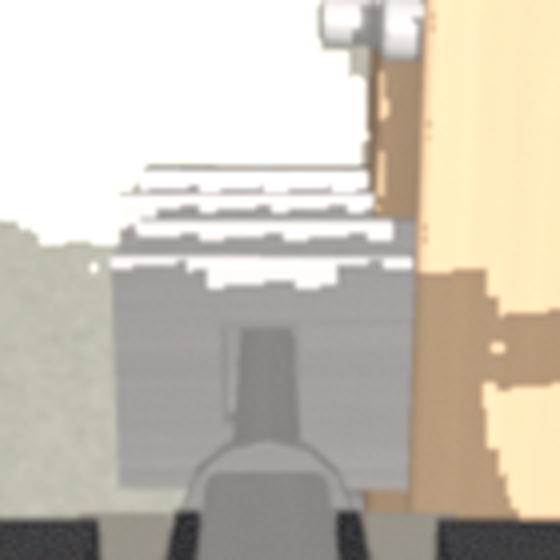

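Call:
play_rows:
  deltas: "0 0 0 0 0 0.005 0.01;0 0 0 0 0 0.007 0.01;0 0 0 0 0 0.007 0.01;0 0 0 0 0 0.006 0.01;0 0 0 0 0 0.003 0.01;0 0 0 0 0 0 0.01"

```text
t: 12.15
position: [0.5769, -0.0047, 0.1906]
tcp_rot: [0.0, 0.999, -0.05, -0.0]
force: [0.3, 2.2, -2.9]
opening: 0.0175
```

```bash
python3 u.py
```

```text
t 12.15 ux -53.7 uy 574.4 tip z 48.1 | Fx -2.2 Fy 0.1 Fz -2.9 op 17.5 [ 0.72 -0.03 -0.01]
```

Call:
play_rows:
  deltas: "0 0 0 0 -0.0015 0 0.01;0 0 0 0 -0.0015 0 0.01;0 0 0 0 -0.0015 0 0.01;0 0 0 0 -0.0015 0 0.01;0 0 0 0 -0.0015 0 0.01;0 0 0 0 -0.0015 0 0.01;0 0 0 0 -0.0005 0 0.01;0 0 0 0 0 0 0.01"

```text
t: 13.15
position: [0.5779, 0.0042, 0.1912]
tcp_rot: [0.0, 0.999, -0.05, -0.0]
force: [0.5, -4.7, -2.2]
opening: 0.018
```

```bash
cat > e.py <<'E'
from h import *
th=np.radians(84.2); ux=-np.array([np.cos(th),np.sin(th)]); uy=np.array([np.sin(th),-np.cos(th)])
c=dict(np.load('last.npz')); P=cloud(c)
p=P.reshape(-1,3)
for z in (.126,.084,.042,.018):
    m=(abs(p[:,2]-z)<.004)&(p[:,1]>-.02)&(p[:,1]<.06)&(p[:,:2]@uy>.592)&(p[:,:2]@uy<.602); a=p[m][:,:2]@ux*1000; print(z,m.sum(),np.percentile(a,[0,1,2,3]).round(1) if m.sum() else '')
E
python3 u.py w10; python3 e.py
```

```text
t 13.15 ux -62.6 uy 574.5 tip z 48.7 | Fx 4.6 Fy 0.9 Fz -2.2 op 18.0 [-2.36  0.05 -0.03]
0.126 739 [-90.3 -90.1 -89.5 -89.2]
0.084 531 [-90.7 -89.9 -89.2 -89.1]
0.042 431 [-93.2 -93.  -92.2 -92. ]
0.018 257 [-89.  -88.9 -88.7 -88. ]
```

View pics/w10.png

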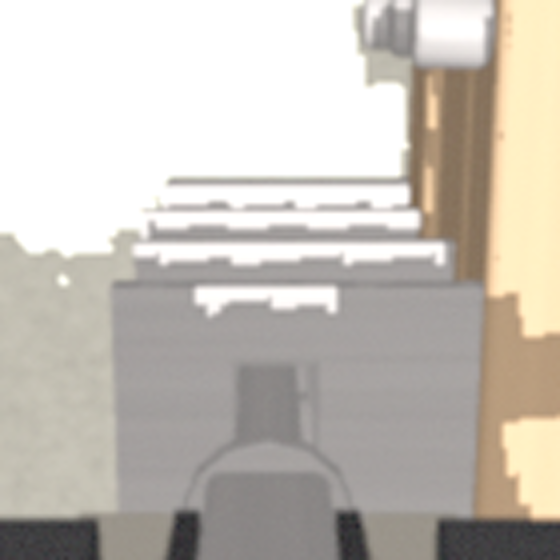

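Call:
play_rows:
  deltas: "0 0 0 0 -0.0008 0 0.01;0 0 0 0 -0.0007 0 0.01;0 0 0 0 0 0 0.01"

```text
t: 13.58
position: [0.5781, 0.0059, 0.1912]
tcp_rot: [0.0, 0.999, -0.05, -0.0]
force: [-0.6, -5.0, -2.0]
opening: 0.0171
```

```bash
python3 u.py w11; python3 e.py
python3 - <<'E'
from h import *
th=np.radians(84.2); ux=-np.array([np.cos(th),np.sin(th)]); uy=np.array([np.sin(th),-np.cos(th)])
c=dict(np.load('last.npz')); p=cloud(c).reshape(-1,3)
# shaft centre by height
for z in np.arange(.132,.168,.006):
    k=p[(abs(p[:,2]-z)<.003)&(abs(p[:,:2]@uy-.574)<.012)&(abs(p[:,:2]@ux+.062)<.02)]
    if len(k)>3:
        a=k[:,:2]@ux*1000; print('shaft',round(z,3),len(k),np.round([a.min(),a.max(),(a.min()+a.max())/2],1))
E
```

```text
t 13.57 ux -64.3 uy 574.5 tip z 48.7 | Fx 5.0 Fy -0.1 Fz -2.0 op 17.1 [-2.42  0.09  0.  ]
0.126 753 [-92.  -91.9 -91.2 -90.6]
0.084 555 [-92.5 -91.7 -90.9 -90.7]
0.042 427 [-93.1 -92.8 -92.  -91.8]
0.018 244 [-88.6 -88.6 -87.8 -87.6]
shaft 0.132 38 [-69.4 -58.5 -63.9]
shaft 0.138 43 [-69.3 -58.6 -63.9]
shaft 0.144 38 [-69.1 -58.7 -63.9]
shaft 0.15 15 [-67.6 -60.2 -63.9]
shaft 0.168 26 [-76.4 -51.5 -63.9]
```

Call:
play_rows:
  deltas: "0 0 0 0 0 0.003 0.01;0 0 0 0 0 0.002 0.01;0 0 0 0 0 0.0015 0.01;0 0 0 0 0 0.001 0.01;0 0 0 0 0 0.001 0.01;0 0 0 0 0 0 0.01"

```text
t: 14.38
position: [0.5782, 0.0062, 0.1826]
tcp_rot: [0.0, 0.999, -0.05, 0.0]
force: [0.4, -5.0, -1.3]
opening: 0.0177
```

```bash
python3 u.py
```

```text
t 14.38 ux -64.6 uy 574.6 tip z 40.1 | Fx 4.9 Fy 0.9 Fz -1.3 op 17.7 [-2.27  0.07 -0.  ]
```

Tip at 40 mm with no axial force. I'm continuing gently.

Call:
play_rows:
  deltas: "0 0 0 0 0 0.001 0.01;0 0 0 0 0 0.001 0.01;0 0 0 0 0 0.001 0.01;0 0 0 0 0 0 0.01"

```text
t: 14.88
position: [0.5782, 0.0062, 0.1795]
tcp_rot: [0.0, 0.999, -0.05, 0.0]
force: [-0.1, -4.5, -1.0]
opening: 0.0174
```

```bash
python3 u.py
```

```text
t 14.88 ux -64.6 uy 574.6 tip z 37.0 | Fx 4.5 Fy 0.3 Fz -1.0 op 17.4 [-2.29  0.   -0.01]
```

Call:
play_rows:
  deltas: "0 0 0 0 0 0.004 0.01;0 0 0 0 0 0.005 0.01;0 0 0 0 0 0.004 0.01;0 0 0 0 0 0.001 0.01;0 0 0 0 0 0 0.01"

```text
t: 15.5
position: [0.578, 0.0063, 0.1652]
tcp_rot: [-0.0, 0.999, -0.05, -0.0]
force: [0.8, -5.1, -3.9]
opening: 0.0178
```

```bash
python3 u.py w12; python3 e.py
```

```text
t 15.50 ux -64.7 uy 574.4 tip z 22.7 | Fx 5.0 Fy 1.3 Fz -3.9 op 17.8 [-2.17 -0.1   0.01]
0.126 980 [-92.6 -92.3 -91.7 -91.2]
0.084 679 [-92.7 -92.5 -91.8 -91.2]
0.042 481 [-92.8 -92.7 -91.9 -91.8]
0.018 303 [-89.3 -89.1 -88.3 -88.1]
```

View pics/w12_.png

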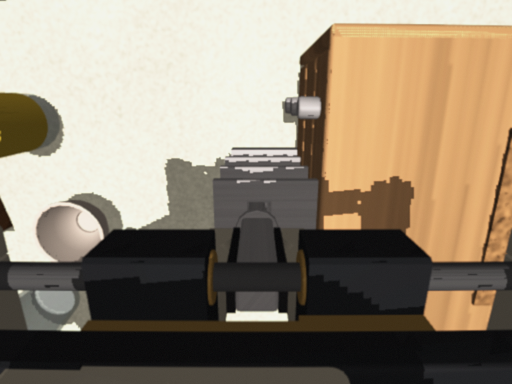

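Call:
play_rows:
  deltas: "0 0 0 0 0.001 0 0.01;0 0 0 0 0.001 0 0.01;0 0 0 0 0.001 0 0.01;0 0 0 0 0.0012 0 0.01;0 0 0 0 0 0 0.01"

```text
t: 16.18
position: [0.5781, 0.0029, 0.1657]
tcp_rot: [-0.001, 0.999, -0.05, 0.0]
force: [-0.0, 5.7, -1.7]
opening: 0.0182
```

```bash
cat > f.py <<'E'
from h import *
th=np.radians(84.2); ux=-np.array([np.cos(th),np.sin(th)]); uy=np.array([np.sin(th),-np.cos(th)])
c=dict(np.load('last.npz')); p=cloud(c).reshape(-1,3)
m=(abs(p[:,2]-.136)<.003)&(p[:,1]<0)&(p[:,0]>.45)&(p[:,0]<.75)
q=p[m]; 
for a,b in ((.55,.58),(.58,.61),(.61,.64),(.64,.67)):
    s=q[(q[:,:2]@uy>a)&(q[:,:2]@uy<b)]; print('front',a,len(s),np.percentile(s[:,:2]@ux*1000,[0,.3,1]).round(1) if len(s) else '')
E
python3 u.py w13; python3 e.py; python3 f.py
```

```text
t 16.18 ux -61.3 uy 574.8 tip z 23.2 | Fx -5.7 Fy -0.6 Fz -1.7 op 18.2 [ 2.25  0.05 -0.06]
0.126 973 [-92.7 -92.4 -91.8 -91.2]
0.084 682 [-92.8 -92.5 -91.9 -91.4]
0.042 518 [-93.2 -92.4 -92.  -91.5]
0.018 314 [-89.2 -89.  -88.7 -88.1]
front 0.55 4859 [-24.9 -24.3 -23.1]
front 0.58 8673 [-25.  -24.5 -23.9]
front 0.61 9609 [-25.1 -24.6 -24. ]
front 0.64 10487 [-25.  -24.5 -24. ]
```

Call:
play_rows:
  deltas: "0 0 0 0 0.0006 0 0.01;0 0 0 0 0.0004 0 0.01;0 0 0 0 0 0 0.01"

```text
t: 16.6
position: [0.5781, 0.0023, 0.1657]
tcp_rot: [-0.001, 0.999, -0.05, 0.001]
force: [0.2, 6.4, -1.3]
opening: 0.0178
```

```bash
python3 u.py w14; python3 e.py; python3 f.py
```

```text
t 16.60 ux -60.7 uy 574.9 tip z 23.2 | Fx -6.4 Fy -0.5 Fz -1.3 op 17.8 [ 3.35  0.1  -0.05]
0.126 974 [-92.3 -91.7 -91.3 -90.7]
0.084 671 [-92.1 -92.  -91.3 -91.1]
0.042 514 [-92.9 -92.7 -91.9 -91.6]
0.018 305 [-89.5 -88.6 -88.3 -87.6]
front 0.55 4834 [-24.6 -24.1 -22.8]
front 0.58 8644 [-24.7 -24.2 -23.6]
front 0.61 9620 [-24.9 -24.3 -23.7]
front 0.64 10534 [-24.7 -24.2 -23.6]
```

Call:
play_rows:
  deltas: "0 0 0 0 0.0005 0 0.01;0 0 0 0 0.0005 0 0.01;0 0 0 0 0 0 0.01"

```text
t: 17.02
position: [0.578, 0.0014, 0.1657]
tcp_rot: [-0.001, 0.999, -0.05, 0.001]
force: [-0.3, 7.0, -1.9]
opening: 0.0176
```

```bash
python3 u.py w15; python3 e.py; python3 f.py|head -2
```

```text
t 17.02 ux -59.8 uy 574.9 tip z 23.2 | Fx -6.9 Fy -1.0 Fz -1.9 op 17.6 [ 3.35  0.24 -0.  ]
0.126 954 [-91.2 -90.9 -90.3 -89.7]
0.084 659 [-91.2 -91.  -90.3 -89.8]
0.042 501 [-92.  -91.8 -91.  -90.8]
0.018 308 [-89.5 -88.6 -88.3 -87.6]
front 0.55 4805 [-24.5 -24.2 -22.8]
front 0.58 8704 [-24.7 -24.2 -23.7]
```

Call:
play_rows:
  deltas: "0 0 0 0 0 0.0025 0.01;0 0 0 0 0 0.0015 0.01;0 0 0 0 0 0.001 0.01;0 0 0 0 0 0.001 0.01;0 0 0 0 0 0.001 0.01;0 0 0 0 0 0 0.01"

```text
t: 17.82
position: [0.5789, 0.0013, 0.1593]
tcp_rot: [-0.001, 0.999, -0.05, 0.002]
force: [1.2, 6.9, -0.8]
opening: 0.0176
```

```bash
python3 u.py
```

```text
t 17.82 ux -59.8 uy 575.8 tip z 16.8 | Fx -7.0 Fy 0.5 Fz -0.8 op 17.6 [ 3.11 -0.41  0.06]
```

Call:
play_rows:
  deltas: "0 0 0 0 0 0.001 0.01;0 0 0 0 0 0.001 0.01;0 0 0 0 0 0 0.01"

```text
t: 18.2
position: [0.579, 0.0014, 0.1574]
tcp_rot: [-0.001, 0.999, -0.05, 0.002]
force: [1.9, 7.3, -1.3]
opening: 0.0177
```

```bash
python3 u.py
```

```text
t 18.20 ux -59.9 uy 575.9 tip z 14.9 | Fx -7.4 Fy 1.1 Fz -1.3 op 17.7 [ 3.1  -0.51  0.03]
```

Call:
play_rows:
  deltas: "0 0 0 0 -0.0005 0.0015 0.01;0 0 0 0 0 0.0015 0.01;0 0 0 0 0 0.0015 0.01;0 0 0 0 0 0 0.01"

```text
t: 18.7
position: [0.5787, 0.0015, 0.1526]
tcp_rot: [-0.001, 0.999, -0.05, 0.001]
force: [1.2, 5.3, -1.4]
opening: 0.0175
```

```bash
python3 u.py w16; python3 e.py; python3 f.py|head -2; python3 m.py
```

```text
t 18.70 ux -60.0 uy 575.6 tip z 10.1 | Fx -5.4 Fy 0.7 Fz -1.4 op 17.5 [ 2.54 -0.55  0.07]
0.126 1083 [-91.4 -91.  -90.4 -89.7]
0.084 742 [-91.2 -91.  -90.4 -89.7]
0.042 534 [-91.6 -91.4 -90.6 -90.4]
0.018 382 [-89.5 -89.3 -88.5 -88.4]
front 0.55 3706 [-50.5 -49.8 -23.6]
front 0.58 9569 [-59.4 -57.6 -52.4]
```

View pics/w16.png

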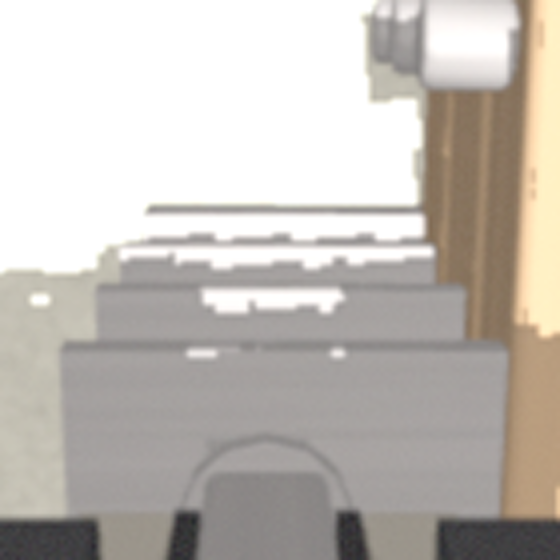

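Call:
play_rows:
  deltas: "0 0 0 0 0 0.001 0.01;0 0 0 0 0 0.001 0.01;0 0 0 0 0 0.001 0.01;0 0 0 0 0 0 0.01"

```text
t: 19.25
position: [0.5787, 0.0015, 0.1497]
tcp_rot: [-0.001, 0.999, -0.05, 0.001]
force: [2.1, 5.4, -0.4]
opening: 0.0181
```

```bash
python3 u.py
```

```text
t 19.25 ux -60.0 uy 575.6 tip z 7.2 | Fx -5.6 Fy 1.5 Fz -0.4 op 18.1 [ 2.58 -0.45  0.02]
```

Call:
play_rows:
  deltas: "0 0 0 0 0 0.0006 0.01;0 0 0 0 0 0.0004 0.01;0 0 0 0 0 0 0.01"

```text
t: 19.62
position: [0.5787, 0.0015, 0.1488]
tcp_rot: [-0.001, 0.999, -0.05, 0.001]
force: [1.1, 5.6, -0.4]
opening: 0.0179
```

```bash
python3 u.py
```

```text
t 19.62 ux -60.0 uy 575.6 tip z 6.3 | Fx -5.6 Fy 0.5 Fz -0.4 op 17.9 [ 2.59 -0.32  0.06]
```

Call:
play_rows:
  deltas: "0 0 0 0 0 0.0004 0.01;0 0 0 0 0 0 0.01"

```text
t: 19.88
position: [0.5787, 0.0015, 0.1485]
tcp_rot: [-0.001, 0.999, -0.05, 0.001]
force: [-0.2, 6.2, 1.3]
opening: 0.0177
```

Call:
play_rows:
  deltas: "0 0 0 0 0 0.0004 0.01;0 0 0 0 0 0 0.01"

```text
t: 20.12
position: [0.5787, 0.0015, 0.1485]
tcp_rot: [-0.001, 0.999, -0.05, 0.001]
force: [-0.5, 6.2, 5.1]
opening: 0.0177
```

Call:
play_rows:
  deltas: "0 0 0 0 -0.0005 0.0003 0.01;0 0 0 0 0 0 0.01"

```text
t: 20.38
position: [0.5788, 0.0015, 0.1485]
tcp_rot: [-0.0, 0.999, -0.05, 0.001]
force: [-1.6, 4.7, 5.1]
opening: 0.018
```

```bash
python3 u.py w17; python3 e.py
```

```text
t 20.38 ux -60.0 uy 575.6 tip z 6.0 | Fx -4.5 Fy -2.1 Fz 5.1 op 18.0 [ 2.05  0.53 -0.04]
0.126 1131 [-91.3 -90.9 -90.4 -89.8]
0.084 753 [-91.3 -91.2 -90.6 -90. ]
0.042 538 [-91.8 -91.  -90.4 -90. ]
0.018 382 [-89.1 -89.  -88.4 -88. ]
```

View pics/w17_.png

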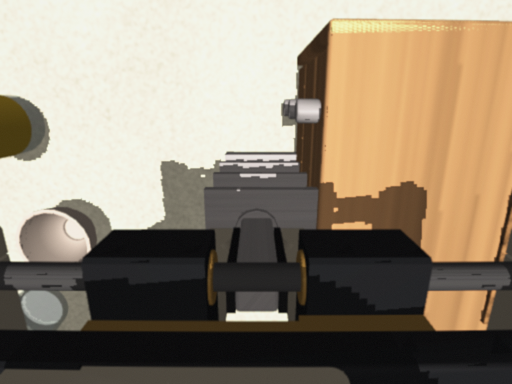

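Call:
play_rows:
  deltas: "0 0 0 0 -0.0006 0 0.01;0 0 0 0 -0.0006 0 0.01;0 0 0 0 0 0 0.01"

```text
t: 20.8
position: [0.5788, 0.0019, 0.1485]
tcp_rot: [0.0, 0.999, -0.05, 0.001]
force: [-1.3, 1.6, 5.0]
opening: 0.0174
```

```bash
python3 u.py
```

```text
t 20.80 ux -60.4 uy 575.6 tip z 6.0 | Fx -1.5 Fy -1.4 Fz 5.0 op 17.4 [0.37 0.21 0.02]
```

Call:
play_rows:
  deltas: "0 0 0 0 0 0 0.02;0 0 0 0 0 0 0.025;0 0 0 0 0 0 0.035;0 0 0 0 0 0 0.045;0 0 0 0 0 0 0.05;0 0 0 0 0 0 0.05;0 0 0 0 0 0 0.05"

```text
t: 21.68
position: [0.5778, 0.0023, 0.147]
tcp_rot: [0.0, 0.999, -0.05, -0.0]
force: [0.7, 0.8, 0.1]
opening: 0.0501
```

```bash
python3 u.py w18
```

```text
t 21.68 ux -60.6 uy 574.6 tip z 4.5 | Fx -0.9 Fy 0.6 Fz 0.1 op 50.1 [-0.   -0.02  0.05]
```

View pics/w18_.png

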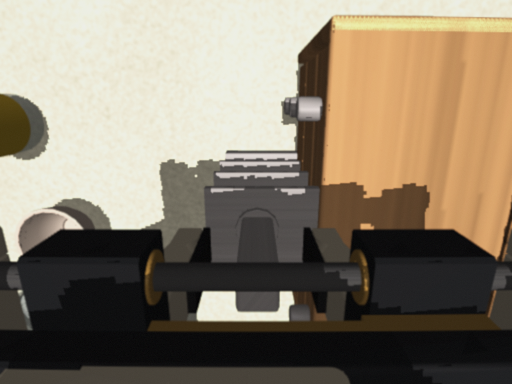

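Released. The handle stands free between the open fingers (around column 258), so I'm retreating straight up.

Call:
play_rows:
  deltas: "0 0 0 0 0 -0.01 0.05;0 0 0 0 0 -0.02 0.05;0 0 0 0 0 -0.03 0.05;0 0 0 0 0 -0.03 0.05;0 0 0 0 0 -0.03 0.05;0 0 0 0 0 -0.02 0.05;0 0 0 -0.03 -0.04 0 0.05;0 0 0 -0.03 -0.04 0 0.05;0 0 0 0 0 0 0.05;0 0 0 0 0 0 0.05"

```text
t: 22.98
position: [0.5262, 0.088, 0.2877]
tcp_rot: [-0.0, 0.999, -0.049, 0.001]
force: [0.0, -0.0, -0.4]
opening: 0.0494
```

```bash
python3 u.py w19; python3 e.py
python3 - <<'E'
from h import *
th=np.radians(84.2); ux=-np.array([np.cos(th),np.sin(th)]); uy=np.array([np.sin(th),-np.cos(th)])
s=save('scene','s19.png',crop=(150,100,410,260),sc=3); t=save('top','t19.png')
for n,c in (('wrist',dict(np.load('last.npz'))),('scene',s),('top',t)):
    p=cloud(c).reshape(-1,3); k=p[(abs(p[:,2]-.196)<.008)&(abs(p[:,:2]@ux+.061)<.03)&(abs(p[:,:2]@uy-.574)<.03)]
    if len(k)>3: print(n,len(k),'handle top z',np.round(np.median(k[:,2])*1000,1),np.percentile(k[:,2]*1000,[90,97]).round(1),cv2.minAreaRect(np.c_[k[:,:2]@ux,k[:,:2]@uy].astype('float32')*1000))
E
```

```text
t 22.98 ux -140.7 uy 514.6 tip z 145.2 | Fx 0.0 Fy 0.0 Fz -0.4 op 49.4 [-0.06 -0.01  0.04]
0.126 427 [-91.7 -91.5 -91.1 -90.4]
0.084 38 [-91.8 -91.8 -91.8 -91.8]
0.042 28 [-91.7 -91.6 -91.6 -91.6]
0.018 9 [-89.6 -89.6 -89.6 -89.6]
wrist 597 handle top z 195.7 [196.8 197.2] ((-60.28361129760742, 575.2974853515625), (18.365970611572266, 17.502716064453125), 0.33781349658966064)
scene 65 handle top z 195.0 [197.3 197.8] ((-60.374168395996094, 577.3419189453125), (18.33818817138672, 17.87445831298828), 5.14573335647583)
top 19 handle top z 196.3 [198.8 200.7] ((-59.46076202392578, 576.0247802734375), (14.758003234863281, 15.101555824279785), 7.012999534606934)
```

View pics/s19.png

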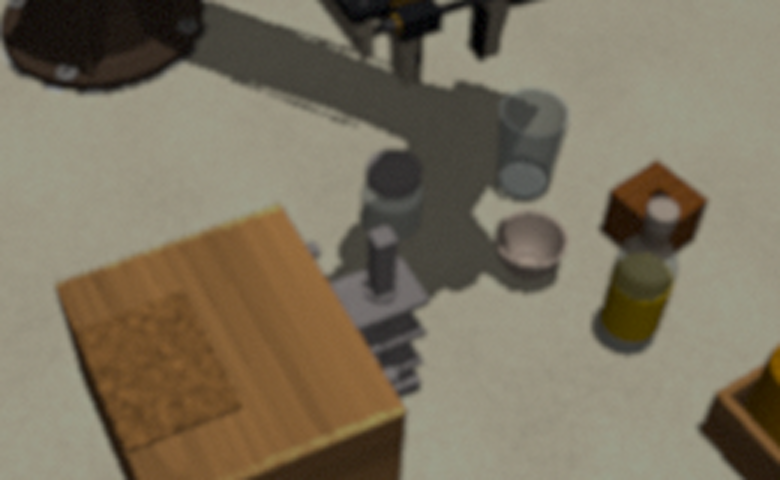

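View pics/w19_.png

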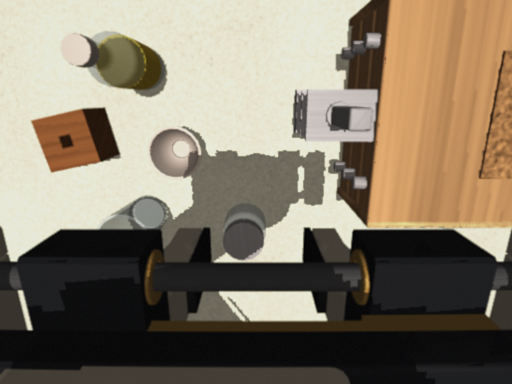

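The handle top reads 195.7 mm, against 196 mm expected when home. All three tabs line up at -91.7 mm, the arm is clear and the other objects haven't moved.

```bash
python3 -c "
from bench import ticket
print(ticket.hand_in())"
```

```text
the job is handed in; nothing more can be done
None
```

The tea unit is locked: the rod is through all three drawer tabs and into the foot, with its collar seated on the top tab. I let go, backed the arm off and handed the job in at about 23 s.

**How it went:** I lifted the rod straight out of the block and lowered it through the tabs in order. At each level I eased it 2–10 mm across, first inward, then outward, then inward again. The side force read up to about 7.4 N. The downward press when the collar seated was about 5 N on the reading, roughly 7–8 N allowing for the rod's weight. Both are well under the 60 N limit.

**Last checks:**
- **Height:** the collar met the top tab at exactly the expected tool height. After release the handle top measured 195–196 mm in all three views, against 196 mm expected.
- **Drawers:** the outer edges of the three tabs line up within about 0.1 mm, and the rod stands upright and free.
- **Surroundings:** the block and the other objects look unmoved in the pictures, judged by eye.
- **Small disagreement:** the views put the rod 0.5–1.5 mm inward of the lock axis I had estimated from the front of the unit. They also spread by about 2 mm across the unit's width. Both are within the hole clearance and the 2 mm calibration.

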